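Square up a canvas stretcher corner and hold it

TASK

The freshly glued corner of the canvas stretcher on the white board has sagged shut, so bring the blue try square, lay it flat inside the corner and press it fully home: stock flush against the clamped bar, blade flush against the loose bar, which swings out until the corner is a true right angle. Move the loose bar only with the square, never with the gripper, and leave the tape, the jar of brushes and the mallet alone. The program finishes while still holding: keep pressing the square firmly against both bars at once.

Things in the scene. Friction and masses are not known exactly. Their poses are not given: they have to be found in the camera images.
- square: Try square lying flat, about 0.3 to 0.4 kg: blue stock 110 x 44 mm, 20 thick; steel blade 40 wide, 3 thick, 8.5 to 11.5 mm above the underside. Origin: outer heel of the L, underside. Stock: x 0 to 110, y 0 to 44 mm. Blade: x 0 to 40, y 44 to 150 mm. +z up. Its outer faces y = 0 (stock) and x = 0 (blade) go against the bars. Lies stably on its stock alone. Starts on the bench.
- square_inner (a point): Inside corner of the square's L, where the blade leaves the stock (x 40, y 44 mm of the square), at mid thickness, 10 mm above its underside. From here outwards the L is open, so fingertips can push it from inside.
- square_grip (a point): Middle of the part of the stock that can be gripped across its 44 mm (along the square's y), x 78 mm, 10 mm above its underside. A finger then stands beside the outer face y = 0, so no finger fits there once the stock is home.
- board: White assembly board, fixed, 370 x 450 mm, its top 12 mm above the bench. Origin: on the bench under the inside corner of the stretcher; +x along the clamped bar, +y at a right angle to it into the open side of the corner, +z up. Spans x -70 to 300 and y -120 to 330 mm.
- fixed_bar: Clamped pine bar, 45 wide, 20 mm thick, fixed on the board. Origin: the stretcher's inside corner at the board's top (12 mm above the bench). Inside face: y = 0, x 0 to 280 mm; the bar lies on the -y side, +y points into the open side of the corner. Two toggle clamps with red handles, up to 70 mm above the bench, hold it at x 60 and 200 mm, behind y = -15 mm.
- swing_bar: Loose pine bar, 45 wide, 20 thick, 300 mm long, turns level about the inside corner, its origin (at the board's top). Inside face: its own x = 0, y 0 to 300 mm; the bar lies on the -x side. Square when its axes match the clamped bar's; starts 0.05 to 0.12 rad closed (towards the clamped bar). Drags with about 0.15 N m, stays where left, can go 0.03 rad past square.
- tape: Roll of masking tape, 100 mm across, 24 mm tall, lying flat on the board at the open side of the corner. Origin: centre of its underside. Leave alone.
- brush_jar: White jar, 76 mm across and 95 mm tall, with brushes standing to 250 mm. Origin: centre of its underside. Leave alone.
- mallet: Rubber mallet lying on the bench: black head 60 mm across and 90 mm long along its y, handle 190 mm towards its -x. Origin: under the head's centre. Leave alone.
Things that resemble listed ones, but are neither listed nor needed, are in the scene too. There is more than one size of the square; the one meant has the size given above.

How it is judged:
At the end, for the whole second after the job is handed in: Square flat on the board, heel within 3 mm of the inside corner, stock within 0.015 rad of the clamped bar; loose bar within 0.015 rad of a right angle to it; the gripper still presses the square (over 2 N), which bears on each bar with over 1 N (x of square in the frame of fixed_bar between -0.003 and 0.003 m and y of square in the frame of fixed_bar between -0.003 and 0.003 m and z of square in the frame of fixed_bar below 0.003 m and angle between square's own z axis and vertical below 0.04 rad and angle between the x axis of square and the x axis of fixed_bar, either way round below 0.015 rad and angle between the y axis of swing_bar and the y axis of fixed_bar, either way round below 0.015 rad and contact force between square and fixed_bar above 1 N and contact force between square and swing_bar above 1 N and contact force between the fingers and square above 2 N and linear speed of square below 0.01 m/s); the arm keeps its last pose, push and grip.
It fails at once if the robot itself touches the loose bar (contact force between any of the fingers, the arm and swing_bar above 1 N).
It fails at once if the tape, the jar or the mallet is moved more than 20 mm (distance of any of tape, brush_jar, mallet from where it was at the start of the episode above 0.02 m).
It also fails if it takes over 67 s, if anything falls off the work surface, if the arm or the gripper's body presses on something with over 40 N, if the wrist force passes 120 N, or if a joint passes its speed limit or range.

ROBOT

A 6-joint arm with a two-finger parallel gripper is mounted at the origin on the work surface. World frame = base frame: x ahead of the robot, y to its left, z up, the work surface at z = 0. Lengths are in m, angles in rad, forces in N, time in s.
With the tool pointing down it reaches from about 0.35 to 0.775 m from the base axis. Payload 7.3 kg.
Tool frame: the origin (TCP) lies on the mounting face of the last link; the fingertips stand 178 mm ahead of it and the grasp point (between the pads) lies 159 mm ahead of it (robot.tcp_to_tips is the distance from the TCP to the fingertips, in m); z points along the fingers, y is the direction in which the jaws open and shut (so a half turn about z gives the same grasp; the last joint's range is limited). The gripper opens to 92 mm and grips with 3 to 60 N. Pads are 19 mm wide; open, the fingers measure 130 mm over their backs; the gripper's body (75 mm by 190 mm) begins 47 mm behind the grasp point.
Start: joints at [-1.328, 0.342, 1.524, -0, 1.275, -0.146], TCP at [0.199, -0.486, 0.405] pointing down, gripper open.
Joint ranges: [-2.53, 2.53], [-0.77, 2.02], [0.04, 2.7], [-1, 4.14], [0.28, 2.66], [-3.11, 3.11]. Speed limits (rad/s): [2.57, 2.57, 3.14, 3.14, 3.14, 3.14].

INTERFACE

Orientations are given as [roll, pitch, yaw] about the fixed x, y, z axes, in that order (R = Rz(yaw) Ry(pitch) Rx(roll)).
In Python, from cell import robot, viewer gives the robot as it stands.
- The arm moves only by the shell command python3 -m creep 'ROWS' [OPENING] [FORCE]. ROWS is JSON, a list that holds one entry, the list of rows, each a list of 6 numbers: the shift along the world's x, y, z in mm, then the turn, a rotation vector about the world's x, y, z in degrees. A call has 1 to 5 rows; each row shifts and turns the pose as measured when the row begins; what a row does not reach is not made up. A row lasts 1/12 s, in which the tool goes at most 41.7 mm and 7.16 degrees, less where a joint would pass 70% of its speed; a pose out of reach is approached as far as the arm can. A call with a gripper value outside its range is refused whole. OPENING is the closure, from -1 (fully open) to 1 (shut), set as the call begins (- or left out, the last holds). The fingers move at their own pace and stop on an object; FORCE is the grip in N (left out, the last holds). Time passes only in rows, so rows that do not move let the fingers close. It gives the time, the measured TCP pose, the force and the opening at its end, in the units of the state.
- robot.observe(): the state, without advancing time (a new reading comes with each control period).
- viewer.read_camera(name): name is "scene" or "top"; returns the picture (480x640x3 uint8, blue, green, red); there is no depth.
- viewer.camera_model(name): a dict with "fx", "fy", "cx", "cy" (pixels), "pose" (4x4, takes a point from camera to world coordinates). Camera axes: x right, y up, looking along -z (the intrinsics and any distortion apply to the point x, -y, -z); pixel columns grow to the right and rows downward; lengths in m; the calibration is good to about 2 mm. A picture is of the moment at which its call begins. camera_model takes no time and is no camera call.
- robot.hand_in(): hands the job in, once; it reports no verdict.
The state is a dict: "time": time; "qpos": joint angles; "qvel": joint speeds; "joint_efforts": joint torques, N m; "tool_pos": TCP position; "tool_rot": TCP orientation; "contact_force": force on the tool from outside, world axes, zero at the start; "torque": the same for the moment, N m; "opening": finger opening in m.
Only numpy, scipy, OpenCV 4.12 (cv2) and the standard library are available. Lean on these libraries where they do the work, as an engineer would, in place of code of your own. Each camera call takes 0.05 s, during which the arm holds its last target. There are 200 camera calls.

## Working session

There is one attempt and no reset: what is moved stays moved. The work goes in short steps, Python scripts to look and compute and a shell command to move; the robot and the scene stay as the last step left them, time stands still between calls to the robot, and variables do not carry over. Pictures are saved under pics/ and viewed, about 8 in all and at most 12, crops included, and the job is handed in when it is done.

```bash
mkdir -p pics; ls; python3 - <<'E'
from cell import robot, viewer
import cv2
for n in("top","scene"):
    im=viewer.read_camera(n); cv2.imwrite(f"pics/{n}0.png",im)
    print(n,viewer.camera_model(n))
print(robot.observe())
E
```

```text
pics
top {'fx': 538.5687219285745, 'fy': 538.5687219285745, 'cx': 316.5620431921584, 'cy': 234.13627739715864, 'pose': array([[-4.92445148e-03,  9.94592837e-01, -1.03734462e-01,
         4.02502696e-01],
       [-9.99986062e-01, -5.09538934e-03, -1.38290492e-03,
        -5.50049254e-02],
       [-1.90399480e-03,  1.03726206e-01,  9.94604066e-01,
         1.51824854e+00],
       [ 0.00000000e+00,  0.00000000e+00,  0.00000000e+00,
         1.00000000e+00]])}
scene {'fx': 502.54832332899906, 'fy': 502.54832332899906, 'cx': 319.63704234795966, 'cy': 241.1276842170757, 'pose': array([[ 0.1953877 , -0.76881688,  0.60888772,  1.25985824],
       [ 0.98068613,  0.14755949, -0.12837798, -0.17480607],
       [ 0.008852  ,  0.62221122,  0.78279936,  0.94545811],
       [ 0.        ,  0.        ,  0.        ,  1.        ]])}
{'time': 0.1, 'qpos': array([-1.32799637e+00,  3.42670700e-01,  1.52493579e+00, -1.84093277e-06,
        1.27540447e+00, -1.45993157e-01]), 'qvel': array([ 3.20232309e-05, -1.81334596e-03, -3.55027729e-03, -1.64950992e-04,
        9.91557426e-04,  2.38807317e-04]), 'joint_efforts': array([ 1.78447652e-03, -4.32004666e+01, -2.44694030e+01,  7.18727033e-02,
        5.26194123e-02, -3.63752940e-05]), 'tool_pos': array([ 0.19900684, -0.48568863,  0.40410013]), 'tool_rot': array([-3.14018918e+00, -2.04586780e-04,  3.88793504e-01]), 'contact_force': array([0.28773708, 0.12125887, 0.46919359]), 'torque': array([ 0.05375236, -0.00759752, -0.00040038]), 'opening': 0.09165961766320666}
```

View pics/top0.png

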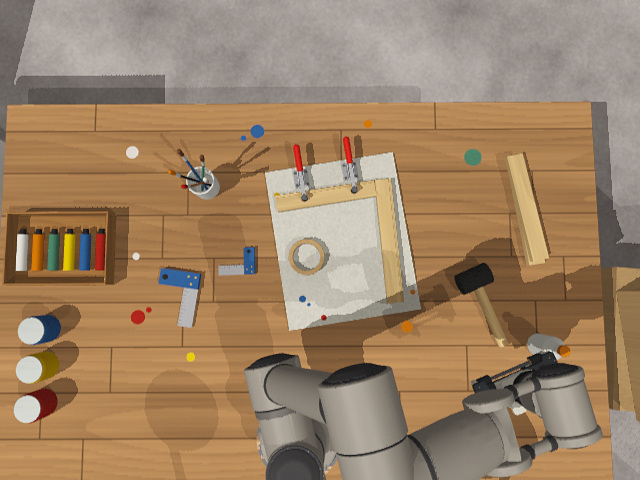

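View pics/scene0.png

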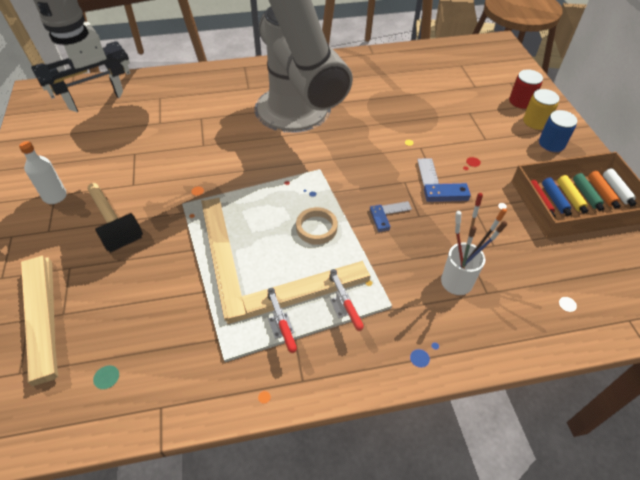

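The top view shows the large square with its stock around (180,278) and its blade down to (187,325). The inside corner is at about (375,196), the tape at (307,256), the jar at (203,183) and the mallet at (475,278). Next I'll measure these with masks.

```bash
cat > h.py <<'E'
import numpy as np, cv2
from cell import robot, viewer
def ray(name,uv,z):
    m=viewer.camera_model(name); P=m["pose"]; uv=np.atleast_2d(np.asarray(uv,float))
    d=np.c_[(uv[:,0]-m["cx"])/m["fx"],-(uv[:,1]-m["cy"])/m["fy"],-np.ones(len(uv))]@P[:3,:3].T
    return P[:3,3]+d*((z-P[2,3])/d[:,2])[:,None]
def blue(im,roi):
    hsv=cv2.cvtColor(im,cv2.COLOR_BGR2HSV); m=cv2.inRange(hsv,(100,110,60),(125,255,255))
    k=np.zeros_like(m); x0,y0,x1,y1=roi; k[y0:y1,x0:x1]=m[y0:y1,x0:x1]
    cs=cv2.findContours(k,cv2.RETR_EXTERNAL,cv2.CHAIN_APPROX_NONE)[0]
    return max(cs,key=cv2.contourArea)[:,0,:]
E
python3 - <<'E'
from h import *
im=cv2.imread("pics/top0.png")
c=blue(im,(150,255,215,300))
w=ray("top",c,0.020)[:,:2]
r=cv2.minAreaRect((w*1000).astype(np.float32)); print("stock",r,cv2.boxPoints(r).round(1).tolist())
hsv=cv2.cvtColor(im,cv2.COLOR_BGR2HSV)
# pine mask on board
poly=np.zeros(im.shape[:2],np.uint8); cv2.fillConvexPoly(poly,np.array([[266,172],[394,153],[421,308],[290,330]]),255)
for p in [(330,196),(385,220),(350,240),(380,260),(307,240)]: print(p,hsv[p[1],p[0]])
pine=cv2.inRange(hsv,(12,60,120),(30,255,255))&poly
# fixed bar inside edge: lowest pine px per column above tape
f=lambda a:a
def edgefit(pts,z):
    w=ray("top",pts,z)[:,:2]; vx,vy,x,y=cv2.fitLine(w.astype(np.float32),cv2.DIST_HUBER,0,.001,.001).ravel()
    d=(w-[x,y])@[-vy,vx]; print("resid mm",np.abs(d).mean()*1000); return np.array([x,y]),np.array([vx,vy])
A=[(u,np.flatnonzero(pine[180:222,u]).max()+180+.5) for u in range(290,368,2) if pine[180:222,u].any()]
B=[(np.flatnonzero(pine[v,350:420]).min()+350-.5,v) for v in range(206,290,2) if pine[v,350:420].any()]
print(A[::6],B[::6])
(pa,da),(pb,db)=edgefit(A,.032),edgefit(B,.032)
t=np.linalg.solve(np.c_[da,-db],pb-pa); print("corner",pa+t[0]*da,"dirs",da,db,"ang fixed",np.degrees(np.arctan2(da[1],da[0])),"swing",np.degrees(np.arctan2(db[1],db[0])))
t=np.array([[275,200]]);
tp=cv2.inRange(hsv,(8,60,60),(30,255,255))[228:280,283:332]
cs=max(cv2.findContours(tp,0,1)[0],key=cv2.contourArea); (u,v),rr=cv2.minEnclosingCircle(cs); print("tape",ray("top",[(u+283,v+228)],.024),rr)
z=cv2.resize(im[140:340,140:440],None,fx=2.6,fy=2.6,interpolation=cv2.INTER_CUBIC)
for p in A+B: cv2.circle(z,(int((p[0]-140)*2.6+1),int((p[1]-140)*2.6+1)),1,(0,0,255),-1)
cv2.imwrite("pics/crop.png",z)
print("blade end",ray("top",[(178,327),(193,328)],.0115)[:,:2])
E
```

```text
stock ((437.31951904296875, 328.453369140625), (112.34854125976562, 41.59402847290039), 81.36416625976562) [[408.29998779296875, 276.0], [449.3999938964844, 269.79998779296875], [466.29998779296875, 380.8999938964844], [425.20001220703125, 387.1000061035156]]
(330, 196) [ 20 105 212]
(385, 220) [ 20 105 217]
(350, 240) [ 24  19 210]
(380, 260) [ 24  21 185]
(307, 240) [ 18 117 189]
[(290, np.float64(209.5)), (302, np.float64(207.5)), (314, np.float64(206.5)), (326, np.float64(204.5)), (338, np.float64(202.5)), (350, np.float64(200.5)), (362, np.float64(198.5))] [(np.float64(376.5), 206), (np.float64(377.5), 218), (np.float64(378.5), 230), (np.float64(380.5), 242), (np.float64(381.5), 254), (np.float64(382.5), 266), (np.float64(383.5), 278)]
resid mm 0.7063232798565762
resid mm 0.6768167420579995
corner [ 0.6634453 -0.2179484] dirs [ 0.1550458 -0.9879073] [0.99636513 0.08518554] ang fixed -81.08054 swing 4.8866944
tape [[ 0.49600535 -0.02373319  0.024     ]] 18.169519424438477
blade end [[0.30350223 0.33141407]
 [0.30057319 0.28987726]]
```

View pics/crop.png

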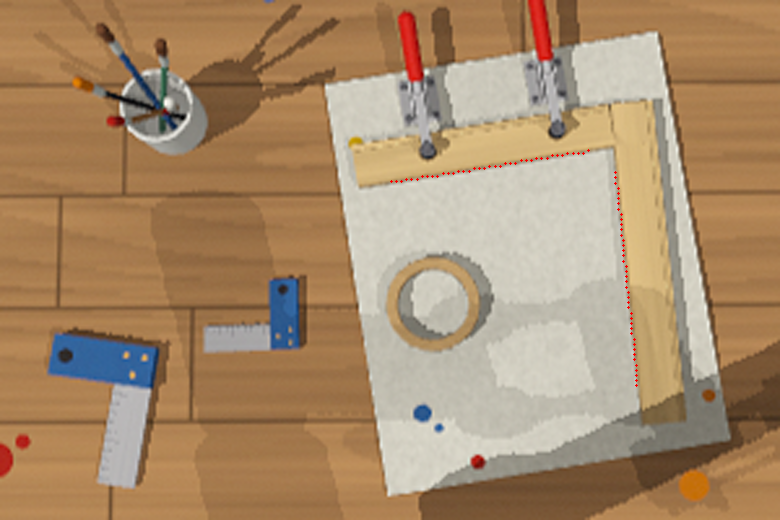

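Measured: the inside corner is at (0.663,-0.218), the fixed x axis has yaw 98.9°, and the swing bar is about 4° closed. The square's heel is at (0.449,0.270) with yaw 81.4°, so the grip point is (0.439,0.350). Moving there now.

```bash

python3 -m creep '[[[22,29,0,0,0,2.5],[22,29,0,0,0,2.5],[22,29,0,0,0,2.5],[22,29,0,0,0,2.5],[22,29,0,0,0,2.5]]]' -1 30
python3 -m creep '[[[22,29,0,0,0,2.5],[22,29,0,0,0,2.5],[22,29,0,0,0,2.5],[22,29,0,0,0,2.5],[22,29,0,0,0,2.5]]]'
python3 -m creep '[[[2,40,0,0,0,2.5],[2,40,0,0,0,2.5],[2,40,0,0,0,2.5],[2,40,0,0,0,2.5],[2,40,0,0,0,2.5]]]'
python3 -m creep '[[[2,40,0,0,0,2.5],[2,40,0,0,0,2.5],[2,40,0,0,0,2.5],[2,40,0,0,0,2.5],[2,40,0,0,0,2.5]]]'
```

```text
time: 0.52
tool_pos: [0.3078, -0.3402, 0.4012]
tool_rot: [-3.138, 0.001, 0.604]
contact_force: [1.7, -0.6, 0.2]
opening: 0.0921
time: 0.93
tool_pos: [0.4209, -0.1868, 0.4002]
tool_rot: [-3.135, 0.001, 0.831]
contact_force: [1.8, -1.0, -0.8]
opening: 0.0919
time: 1.35
tool_pos: [0.433, 0.0206, 0.3986]
tool_rot: [-3.135, 0.001, 1.06]
contact_force: [-0.1, 0.2, 0.8]
opening: 0.0919
time: 1.77
tool_pos: [0.4402, 0.229, 0.3979]
tool_rot: [-3.133, 0.002, 1.289]
contact_force: [2.2, -0.4, 0.4]
opening: 0.0918
```

```bash

python3 -m creep '[[[0,30,0,0,-0.3,1.9],[0,30,0,0,-0.2,1.9],[0,30,-10,0,0,1.9],[0,28,-30,0,0,1.9],[0,0,-30,0,0,0]]]'
python3 -m creep '[[[0,0,-30,0,0,0],[0,0,-30,0,0,0],[0,0,0,0,0,0],[0,0,0,0,0,0]]]'
python3 - <<'E'
from h import *
for n in("top","scene"): cv2.imwrite(f"pics/{n}1.png",viewer.read_camera(n))
a=cv2.imread("pics/top1.png")[230:350,120:260]; b=cv2.imread("pics/scene1.png")[80:250,360:540]
cv2.imwrite("pics/c1.png",np.hstack([cv2.resize(a,(400,343)),cv2.resize(b,(400,343))]))
E
```

```text
time: 2.18
tool_pos: [0.4386, 0.3608, 0.3305]
tool_rot: [3.132, -0.01, 1.439]
contact_force: [-0.8, -1.0, 0.1]
opening: 0.0914
time: 2.52
tool_pos: [0.4356, 0.3628, 0.2613]
tool_rot: [3.141, -0.002, 1.444]
contact_force: [0.5, 0.6, 1.2]
opening: 0.0917
```

View pics/c1.png

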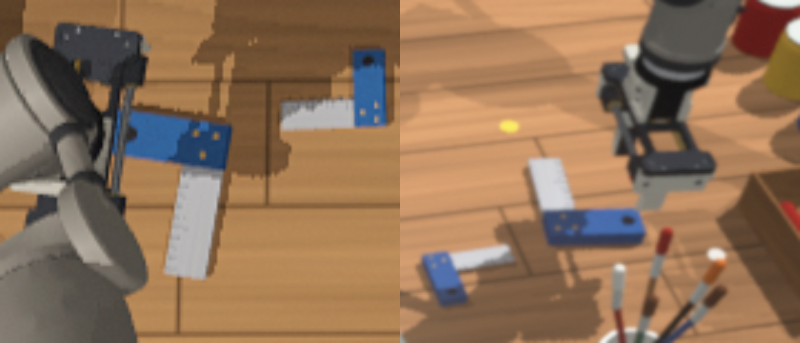

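The gripper is above the stock's far end, about 12 mm too far along y. I'll correct that, descend and grip.

```bash

python3 -m creep '[[[4,-12,0,0,0,-1.4],[0,0,-20,0,0,0],[0,0,-20,0,0,0],[0,0,-20,0,0,0],[0,0,-14,0,0,0]]]'
python3 -m creep '[[[0,0,0,0,0,0],[0,0,0,0,0,0]]]'
```

```text
time: 3.03
tool_pos: [0.4455, 0.3484, 0.2001]
tool_rot: [3.119, -0.02, 1.411]
contact_force: [-0.5, -1.5, -0.2]
opening: 0.0919
time: 3.2
tool_pos: [0.4468, 0.3466, 0.201]
tool_rot: [3.118, -0.02, 1.408]
contact_force: [-0.3, -0.1, -0.1]
opening: 0.0915
```

```bash
cat >> h.py <<'E'
from scipy.spatial.transform import Rotation as R
def need(x,y,z,yawdeg):
    s=robot.observe(); d=R.from_euler("xyz",[180,0,yawdeg],degrees=True)*R.from_euler("xyz",s["tool_rot"]).inv()
    print("t",round(s["time"],2),"need mm",((np.array([x,y,z])-s["tool_pos"])*1000).round(1),"deg",np.degrees(d.as_rotvec()).round(2),"F",s["contact_force"].round(1),"op",round(s["opening"],4))
E
python3 -c "
from h import *
need(.440,.350,.183,81.4)"
```

```text
t 3.2 need mm [ -6.8   3.4 -18. ] deg [-0.9   1.5   0.76] F [-0.3 -0.1 -0.1] op 0.0915
```

```bash

python3 -m creep '[[[-7,3,0,-0.9,1.5,0.7],[0,0,-9,0,0,0],[0,0,-8,0,0,0],[0,0,0,0,0,0]]]'
python3 -c "
from h import *
need(.440,.350,.183,81.4)"
```

```text
time: 3.53
tool_pos: [0.4427, 0.3489, 0.1895]
tool_rot: [3.132, -0.007, 1.416]
contact_force: [-0.6, -1.1, 0.4]
opening: 0.0919
t 3.53 need mm [-2.7  1.1 -6.5] deg [-0.32  0.6   0.26] F [-0.6 -1.1  0.4] op 0.0919
```

```bash

python3 -m creep '[[[-3,1,-7,-0.4,0.7,0.3],[-1,0,-2,0,0,0],[0,0,0,0,0,0]]]' -1 30
python3 -m creep '[[[0,0,0,0,0,0],[0,0,0,0,0,0],[0,0,0,0,0,0],[0,0,0,0,0,0],[0,0,0,0,0,0]]]' 1 30
python3 -m creep '[[[0,0,0,0,0,0],[0,0,0,0,0,0],[0,0,0,0,0,0],[0,0,0,0,0,0]]]'
python3 -c "
from h import *
need(.440,.350,.183,81.4)"
```

```text
time: 3.78
tool_pos: [0.4392, 0.3497, 0.1803]
tool_rot: [-3.141, 0.001, 1.421]
contact_force: [-0.1, 0.7, 0.5]
opening: 0.0916
time: 4.2
tool_pos: [0.4392, 0.3499, 0.1802]
tool_rot: [-3.141, 0.001, 1.421]
contact_force: [-0.6, 0.8, -1.3]
opening: 0.0635
time: 4.53
tool_pos: [0.4392, 0.3499, 0.1804]
tool_rot: [-3.141, 0.001, 1.421]
contact_force: [1.1, -0.6, -2.2]
opening: 0.0436
t 4.53 need mm [0.8 0.1 2.6] deg [ 0.03 -0.02 -0.01] F [ 1.1 -0.6 -2.2] op 0.0436
```

```bash

python3 -m creep '[[[0,0,15,0,0,0],[0,0,25,0,0,0],[0,0,30,0,0,0],[0,0,30,0,0,0],[0,0,10,0,0,0]]]'
python3 -m creep '[[[4,-25,0,0,0,1.2],[8,-35,0,0,0,1.2],[10,-38,0,0,0,1.2],[12,-38,0,0,0,1.2],[12,-38,0,0,0,1.2]]]'
python3 -m creep '[[[12,-38,0,0,0,1.2],[12,-38,0,0,0,1.2],[12,-38,0,0,0,1.2],[12,-38,0,0,0,1.2],[12,-38,0,0,0,1.2]]]'
python3 -c "
from h import *
need(.586,-.126,.240,98.9)"
```

```text
time: 4.95
tool_pos: [0.4368, 0.3483, 0.288]
tool_rot: [-3.13, 0.01, 1.421]
contact_force: [1.2, 0.5, -2.8]
opening: 0.0439
time: 5.37
tool_pos: [0.4807, 0.1755, 0.2909]
tool_rot: [-3.134, 0.003, 1.542]
contact_force: [0.6, -0.5, -3.6]
opening: 0.044
time: 5.78
tool_pos: [0.5402, -0.0239, 0.2891]
tool_rot: [-3.13, 0.002, 1.653]
contact_force: [1.0, 0.7, -3.5]
opening: 0.0438
t 5.78 need mm [  45.8 -102.1  -49.1] deg [ 0.19 -0.64  4.18] F [ 1.   0.7 -3.5] op 0.0438
```

```bash

python3 -m creep '[[[12,-30,0,0,0,1.1],[12,-30,-5,0,-0.3,1.1],[11,-25,-15,0,-0.3,1],[10,-17,-15,0,0,1],[0,0,-10,0,0,0]]]'
python3 -m creep '[[[0,0,0,0,0,0],[0,0,0,0,0,0]]]'
python3 - <<'E'
from h import *
need(.586,-.126,.195,98.9)
im=viewer.read_camera("top"); cv2.imwrite("pics/top2.png",im)
b=viewer.read_camera("scene")
cv2.imwrite("pics/c2.png",np.hstack([cv2.resize(im[150:320,260:430],(400,400)),cv2.resize(b[150:370,170:390],(400,400))]))
E
```

```text
time: 6.2
tool_pos: [0.5873, -0.1404, 0.2426]
tool_rot: [3.139, 0.007, 1.722]
contact_force: [-0.4, 0.3, -2.5]
opening: 0.0438
time: 6.37
tool_pos: [0.586, -0.141, 0.2385]
tool_rot: [-3.137, 0.003, 1.719]
contact_force: [0.6, 0.4, -2.1]
opening: 0.0436
t 6.37 need mm [  0.   15.  -43.5] deg [ 0.2  -0.21  0.39] F [ 0.6  0.4 -2.1] op 0.0436
```

View pics/c2.png

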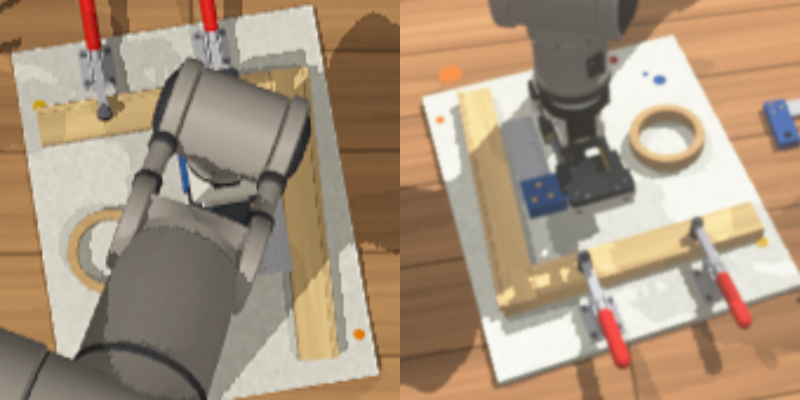

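The scene view shows the square hovering inside the corner at a sound orientation. I'll shift +15 mm in y and set it down.

```bash

python3 -m creep '[[[0,15,0,0.2,-0.2,0.4],[0,0,-12,0,0,0],[0,0,-12,0,0,0],[0,0,-10,0,0,0],[0,0,-5,0,0,0]]]'
python3 -m creep '[[[0,0,0,0,0,0]]]'
python3 -c "
from h import *
need(.586,-.126,.1925,98.9)"
```

```text
time: 6.88
tool_pos: [0.5863, -0.1183, 0.2036]
tool_rot: [3.134, 0.002, 1.734]
contact_force: [0.2, 0.4, -3.7]
opening: 0.0438
time: 6.97
tool_pos: [0.5859, -0.1175, 0.2024]
tool_rot: [3.136, 0.001, 1.735]
contact_force: [0.1, -0.3, -3.9]
opening: 0.0435
t 6.97 need mm [ 0.1 -8.5 -9.9] deg [-0.    0.34 -0.48] F [ 0.1 -0.3 -3.9] op 0.0435
```

```bash

python3 -m creep '[[[0,-7,-3,0,0.3,-0.5],[0,0,-4,0,0,0],[0,0,-4,0,0,0],[0,0,0,0,0,0]]]'
python3 -c "
from h import *
need(.586,-.126,.1925,98.9)"
```

```text
time: 7.3
tool_pos: [0.5865, -0.1251, 0.1924]
tool_rot: [3.139, 0.001, 1.725]
contact_force: [0.2, 0.3, -3.1]
opening: 0.0438
t 7.3 need mm [-0.5 -0.9  0.1] deg [0.02 0.13 0.08] F [ 0.2  0.3 -3.1] op 0.0438
```

```bash

python3 -m creep '[[[0,0,-1,0,0,0],[0,0,-1,0,0,0],[0,0,0,0,0,0]]]'
python3 -m creep '[[[0,0,0,0,0,0],[0,0,0,0,0,0],[0,0,0,0,0,0]]]' -0.28
python3 -m creep '[[[0,0,0,0,0,0],[0,0,15,0,0,0],[0,0,25,0,0,0],[0,0,25,0,0,0],[0,0,0,0,0,0]]]'
```

```text
time: 7.55
tool_pos: [0.5866, -0.1255, 0.1926]
tool_rot: [3.138, 0.001, 1.724]
contact_force: [-0.4, -0.2, -3.6]
opening: 0.0437
time: 7.8
tool_pos: [0.5873, -0.1262, 0.1934]
tool_rot: [3.135, 0.003, 1.723]
contact_force: [0.1, -0.4, 0.2]
opening: 0.0574
time: 8.22
tool_pos: [0.5871, -0.1267, 0.2591]
tool_rot: [3.138, 0.002, 1.723]
contact_force: [0.6, 0.7, 1.4]
opening: 0.0591
```

```bash

python3 -m creep '[[[-10,0,5,0,0,-7],[-10,0,5,0,0,-7],[-10,0,5,0,0,-7],[-10,0,0,0,0,-7],[-7,-2,0,0,0,-7]]]' 0.35
python3 -m creep '[[[0,0,0,0,0,-7],[0,0,0,0,0,-7],[0,0,0,0,0,-7],[0,0,0,0,0,-7],[0,0,0,0,0,-7]]]'
python3 -m creep '[[[0,0,0,0,0,-7],[0,0,0,0,0,-7],[0,0,0,0,0,-4],[0,0,0,0,0,0]]]'
python3 - <<'E'
from h import *
need(.540,-.129,.193,8.9)
im=viewer.read_camera("top"); cv2.imwrite("pics/top3.png",im)
b=viewer.read_camera("scene"); cv2.imwrite("pics/scene3.png",b)
cv2.imwrite("pics/c3.png",np.hstack([cv2.resize(im[150:320,260:430],(400,400)),cv2.resize(b[150:370,170:390],(400,400))]))
E
```

```text
time: 8.63
tool_pos: [0.5398, -0.1288, 0.2756]
tool_rot: [3.132, 0.003, 1.098]
contact_force: [-0.4, 0.2, -0.9]
opening: 0.032
time: 9.05
tool_pos: [0.538, -0.1294, 0.2748]
tool_rot: [3.132, 0.004, 0.473]
contact_force: [0.6, 0.3, -0.1]
opening: 0.0299
time: 9.38
tool_pos: [0.538, -0.1296, 0.2736]
tool_rot: [3.132, 0.004, 0.144]
contact_force: [-1.0, 0.5, -0.0]
opening: 0.0301
t 9.38 need mm [  2.    0.6 -80.6] deg [ 0.6  -0.14  0.64] F [-1.   0.5 -0. ] op 0.0301
```

View pics/c3.png

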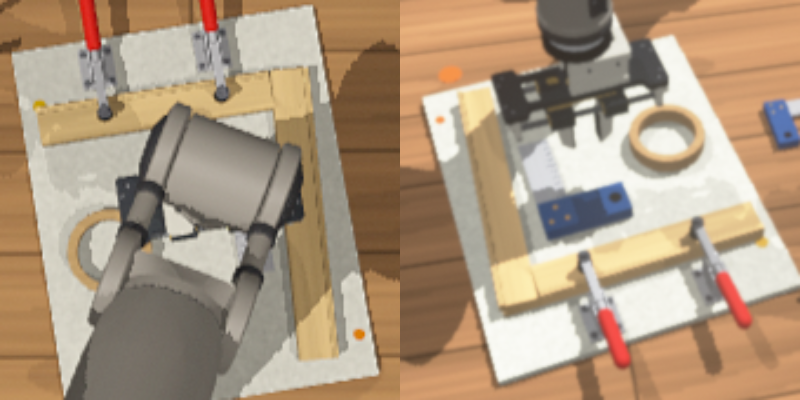

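The square lies on the board with its inner L facing the fingers. I'll check its pose from the scene view, then lower the fingers.

```bash
cat >> h.py <<'E'
C=np.array([.6634,-.2179]); a=np.radians(98.92); X=np.array([np.cos(a),np.sin(a)]); Y=np.array([-X[1],X[0]])
def board(p): d=np.atleast_2d(p)[:,:2]-C; return np.c_[d@X,d@Y]*1000
E
python3 - <<'E'
from h import *
b=cv2.imread("pics/scene3.png"); c=blue(b,(220,220,340,300))
hsv=cv2.cvtColor(b,cv2.COLOR_BGR2HSV)
hull=cv2.approxPolyDP(cv2.convexHull(c),2.5,True)[:,0]; print(hull.tolist())
for z in(.012,.032): print(z,board(ray("scene",hull,z)).round(0).tolist())
E
python3 -m creep '[[[2,0,-20,0.6,0,0.6],[0,0,-20,0,0,0],[0,0,-15,0,0,0],[0,0,-10,0,0,0],[0,0,0,0,0,0]]]'
python3 -c "
from h import *
need(.540,-.129,.194,8.9)"
```

```text
[[290, 251], [295, 264], [284, 266], [280, 254]]
0.012 [[139.0, 93.0], [138.0, 54.0], [112.0, 57.0], [114.0, 93.0]]
0.032 [[135.0, 79.0], [134.0, 40.0], [109.0, 43.0], [111.0, 78.0]]
time: 9.9
tool_pos: [0.5405, -0.1298, 0.2073]
tool_rot: [3.14, -0.002, 0.172]
contact_force: [0.2, 0.3, -0.1]
opening: 0.0294
t 9.9 need mm [ -0.5   0.8 -13.3] deg [ 0.08  0.12 -0.98] F [ 0.2  0.3 -0.1] op 0.0294
```

```bash

python3 -m creep '[[[0,0,-9,0,0,-0.9],[0,0,-4,0,0,0],[0,0,0,0,0,0]]]'
python3 -m creep '[[[8,1.2,0,0,0,0],[8,1.2,0,0,0,0],[6,1,0,0,0,0],[6,1,0,0,0,0],[6,1,0,0,0,0]]]'
python3 -m creep '[[[0,0,0,0,0,0]]]'
python3 -c "
from h import *
need(.540,-.129,.194,8.9); print(board(robot.observe()['tool_pos']))"
```

```text
time: 10.15
tool_pos: [0.5409, -0.1299, 0.1939]
tool_rot: [3.139, -0.003, 0.157]
contact_force: [-0.6, 0.2, 0.2]
opening: 0.0299
time: 10.57
tool_pos: [0.5774, -0.1242, 0.1952]
tool_rot: [3.139, -0.002, 0.157]
contact_force: [-1.2, -0.6, -1.8]
opening: 0.0295
time: 10.65
tool_pos: [0.5787, -0.124, 0.1954]
tool_rot: [3.139, -0.003, 0.158]
contact_force: [0.0, 0.9, -0.6]
opening: 0.03
t 10.65 need mm [-38.7  -5.   -1.4] deg [ 0.13  0.2  -0.15] F [ 0.   0.9 -0.6] op 0.03
[[105.90767134  69.10897152]]
```

```bash

python3 -m creep '[[[1,-5,0,0,0,0],[1,-5,-0.5,0,0,0],[1,-5,0,0,0,0],[1,-4,0,0,0,0],[1,-3,0,0,0,0]]]'
python3 -m creep '[[[0,0,0,0,0,0]]]'
python3 - <<'E'
from h import *
need(.540,-.129,.194,8.9); print(board(robot.observe()['tool_pos']))
im=viewer.read_camera("top"); cv2.imwrite("pics/top4.png",im)
b=viewer.read_camera("scene"); cv2.imwrite("pics/scene4.png",b)
cv2.imwrite("pics/c4.png",np.hstack([cv2.resize(im[170:310,290:430],(400,400),interpolation=2),cv2.resize(b[180:330,190:340],(400,400),interpolation=2)]))
E
```

```text
time: 11.07
tool_pos: [0.5841, -0.1465, 0.1949]
tool_rot: [3.141, -0.003, 0.16]
contact_force: [-0.1, 1.6, 0.1]
opening: 0.0296
time: 11.15
tool_pos: [0.5843, -0.1474, 0.195]
tool_rot: [3.14, -0.003, 0.159]
contact_force: [0.5, 1.4, 0.5]
opening: 0.0297
t 11.15 need mm [-44.3  18.4  -1. ] deg [ 0.04  0.19 -0.19] F [0.5 1.4 0.5] op 0.0297
[[81.91574544 67.24370514]]
```

View pics/c4.png

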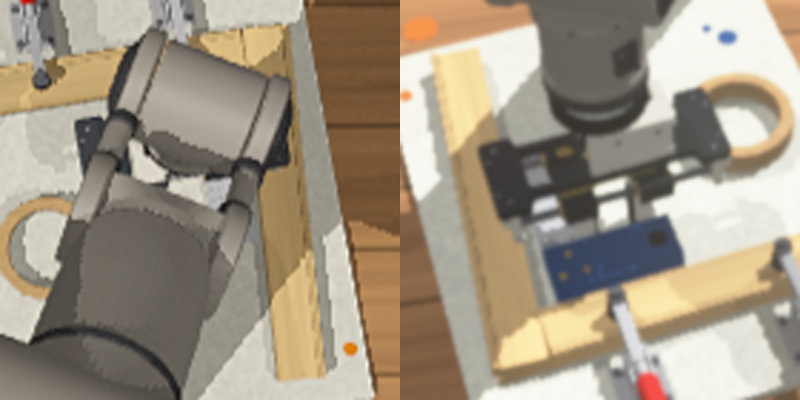

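The stock is nearly parallel to the clamped bar, with about 8 mm to go in x and 14 mm in y. Pushing diagonally.

```bash

python3 -m creep '[[[3.2,-1,0,0,0,0],[3.2,-1,0,0,0,0],[3.2,-1,0,0,0,0],[3.2,-1,0,0,0,0],[0,0,0,0,0,0]]]'
python3 - <<'E'
from h import *
need(.540,-.129,.194,8.9); print(board(robot.observe()['tool_pos']),X@robot.observe()["contact_force"][:2],Y@robot.observe()["contact_force"][:2])
E
```

```text
time: 11.67
tool_pos: [0.5972, -0.1514, 0.1951]
tool_rot: [3.141, 0.0, 0.159]
contact_force: [-0.6, 0.1, -0.0]
opening: 0.0299
t 11.67 need mm [-57.2  22.4  -1.1] deg [ 0.04  0.01 -0.22] F [-0.6  0.1 -0. ] op 0.0299
[[75.99611738 55.04505835]] 0.22818282717156388 0.5398827539307602
```

```bash
cat > f.py <<'E'
from h import *
s=robot.observe(); f=s["contact_force"][:2]; print("board",board(s['tool_pos']).round(1),"F x,y",(X@f).round(1),(Y@f).round(1),"yaw",np.degrees(s["tool_rot"][2]).round(2))
E
python3 -m creep '[[[2,0,0,0,0,0],[2,0,0,0,0,0]]]'; python3 f.py
python3 -m creep '[[[2,0,0,0,0,0],[2,0,0,0,0,0]]]'; python3 f.py
python3 -m creep '[[[0.5,-2,0,0,0,0],[0.5,-2,0,0,0,0]]]'; python3 f.py
```

```text
time: 11.83
tool_pos: [0.5994, -0.1514, 0.195]
tool_rot: [-3.14, 0.008, 0.16]
contact_force: [-12.4, -0.0, 9.8]
opening: 0.0295
board [[75.6 52.9]] F x,y 1.9 12.3 yaw 9.14
time: 12.0
tool_pos: [0.601, -0.1516, 0.1952]
tool_rot: [-3.138, 0.018, 0.16]
contact_force: [-10.2, -0.5, 6.0]
opening: 0.0299
board [[75.1 51.4]] F x,y 1.1 10.2 yaw 9.14
time: 12.17
tool_pos: [0.6016, -0.1546, 0.1952]
tool_rot: [-3.135, 0.02, 0.159]
contact_force: [-1.5, 6.0, 2.0]
opening: 0.0296
board [[72.2 51.2]] F x,y 6.2 0.5 yaw 9.13
```

```bash

python3 -m creep '[[[0.5,-1,0,-0.2,-0.6,0],[0,-1,0,-0.1,-0.6,0]]]'; python3 f.py
python3 -m creep '[[[1,-1,0,-0.1,-0.4,0],[1,-1,0,0,-0.4,0]]]'; python3 f.py
python3 - <<'E'
from h import *
im=viewer.read_camera("top"); cv2.imwrite("pics/top5.png",im)
b=viewer.read_camera("scene"); cv2.imwrite("pics/scene5.png",b)
cv2.imwrite("pics/c5.png",np.hstack([cv2.resize(im[170:310,290:430],(400,400),interpolation=2),cv2.resize(b[180:330,190:340],(400,400),interpolation=2)]))
E
```

```text
time: 12.33
tool_pos: [0.6, -0.1548, 0.195]
tool_rot: [-3.137, 0.009, 0.159]
contact_force: [-10.2, 5.6, 8.2]
opening: 0.0299
board [[72.2 52.9]] F x,y 7.1 9.2 yaw 9.13
time: 12.5
tool_pos: [0.5993, -0.1552, 0.195]
tool_rot: [-3.135, 0.005, 0.159]
contact_force: [-10.5, 3.2, 8.2]
opening: 0.0297
board [[71.9 53.6]] F x,y 4.8 9.9 yaw 9.13
```

View pics/c5.png

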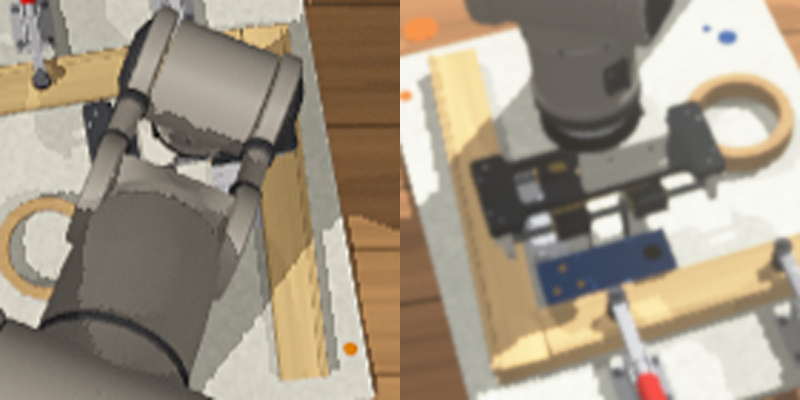

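```bash
cat > m.py <<'E'
from h import *
import sys
def swing(im):
    hsv=cv2.cvtColor(im,cv2.COLOR_BGR2HSV); pine=cv2.inRange(hsv,(12,60,60),(30,255,255))
    out=[]
    for v in range(266,296,2):
        r=np.flatnonzero(pine[v,376:412])
        if len(r)>8: out.append((376+r.min()-.5,376+r.max()+.5,v))
    o=np.array(out); b=board(ray("top",o[:,[0,2]],.032)); e=board(ray("top",o[:,[1,2]],.032))
    g=lambda q,w: np.median(np.degrees(np.arctan2(q[:,0]+w,q[:,1])))
    return "closed deg: inner",g(b,0).round(2),"outer",g(e,45).round(2),"n",len(o)
for f in sys.argv[1:]: print(f,swing(cv2.imread(f"pics/{f}.png")))
E
python3 m.py top0 top3 top4 top5
```

```text
top0 ('closed deg: inner', np.float64(4.01), 'outer', np.float64(3.19), 'n', 15)
top3 ('closed deg: inner', np.float64(4.12), 'outer', np.float64(3.19), 'n', 15)
top4 ('closed deg: inner', np.float64(4.03), 'outer', np.float64(3.19), 'n', 15)
top5 ('closed deg: inner', np.float64(3.46), 'outer', np.float64(2.68), 'n', 15)
```

The swing bar is still about 3.5° closed, so the square still has to go about 9 mm in −x. Continuing to push.

```bash

python3 -m creep '[[[0.5,-2.5,0,-0.2,-0.2,-0.2],[0.5,-2.5,0,-0.2,0,0],[0.5,-2.5,0,-0.2,0,0]]]'; python3 f.py
python3 -m creep '[[[0.5,-2.5,0,-0.2,0,0],[0.5,-2.5,0,-0.2,0,0]]]'; python3 f.py
python3 -c "
from h import *
need(0,0,.195,8.92); cv2.imwrite('pics/top6.png',viewer.read_camera('top'))"; python3 m.py top6
```

```text
time: 12.85
tool_pos: [0.6001, -0.1601, 0.1951]
tool_rot: [-3.14, 0.005, 0.156]
contact_force: [-3.2, 4.6, 0.6]
opening: 0.0299
board [[66.9 53.6]] F x,y 5.1 2.5 yaw 8.93
time: 13.02
tool_pos: [0.6009, -0.1632, 0.1948]
tool_rot: [3.141, 0.008, 0.156]
contact_force: [-4.4, 13.5, 6.5]
opening: 0.0299
board [[63.7 53.2]] F x,y 14.0 2.2 yaw 8.94
t 13.02 need mm [-6.009e+02  1.632e+02  2.000e-01] deg [ 0.11 -0.45 -0.02] F [-4.4 13.5  6.5] op 0.0299
top6 ('closed deg: inner', np.float64(-0.15), 'outer', np.float64(-1.0), 'n', 15)
```

```bash

python3 -m creep '[[[2,-0.5,0,0,-0.4,0],[2,-0.5,0,0,-0.3,0]]]'; python3 f.py
python3 -m creep '[[[2,-0.5,0,0,-0.3,0],[2,-0.5,0,0,-0.3,0]]]'; python3 f.py
python3 - <<'E'
from h import *
need(0,0,.195,8.92)
im=viewer.read_camera("top"); cv2.imwrite("pics/top7.png",im)
b=viewer.read_camera("scene"); cv2.imwrite("pics/scene7.png",b)
cv2.imwrite("pics/c7.png",np.hstack([cv2.resize(im[170:310,290:430],(400,400),interpolation=2),cv2.resize(b[200:320,200:320],(400,400),interpolation=2)]))
E
python3 m.py top7
```

```text
time: 13.23
tool_pos: [0.6015, -0.1634, 0.1948]
tool_rot: [-3.139, 0.01, 0.158]
contact_force: [-15.3, 2.0, 10.8]
opening: 0.0299
board [[63.5 52.6]] F x,y 4.4 14.8 yaw 9.03
time: 13.4
tool_pos: [0.602, -0.1638, 0.1949]
tool_rot: [-3.136, 0.012, 0.158]
contact_force: [-14.4, 3.7, 9.2]
opening: 0.0298
board [[62.9 52.2]] F x,y 5.9 13.6 yaw 9.05
t 13.4 need mm [-6.020e+02  1.638e+02  1.000e-01] deg [-0.22 -0.75 -0.13] F [-14.4   3.7   9.2] op 0.0298
top7 ('closed deg: inner', np.float64(-0.15), 'outer', np.float64(-1.0), 'n', 15)
```

View pics/c7.png

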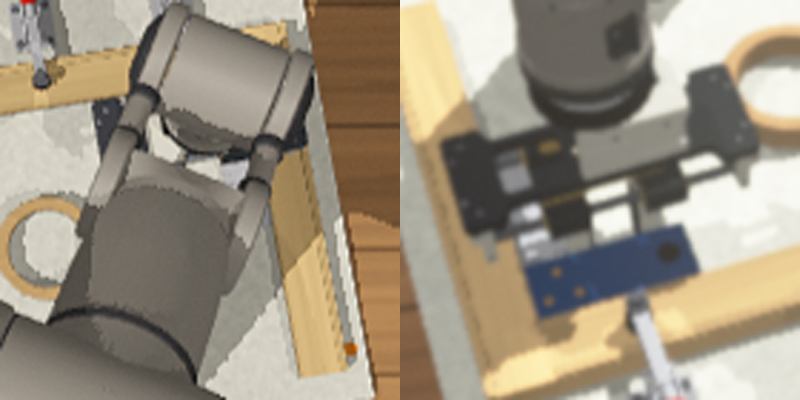

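Both bars look flush against the square. I'll add more −x push so the swing bar carries clear force, and check the heel position numerically.

```bash

python3 -m creep '[[[1.5,-2.5,0,-0.3,-0.5,-0.1],[1.5,-3,0,-0.2,-0.4,0]]]'; python3 f.py
python3 -m creep '[[[1.5,-3,0,-0.1,-0.3,0]]]'; python3 f.py
python3 - <<'E'
from h import *
need(0,0,.195,8.92)
print("heel top, board mm",board(ray("scene",[(242,295.4)],.032)).round(1), "stock end", board(ray("scene",[(290,282)],.032)).round(1))
cv2.imwrite("pics/top8.png",viewer.read_camera("top"))
b=viewer.read_camera("scene"); cv2.imwrite("pics/c8.png",cv2.resize(b[250:320,220:310],(720,560),interpolation=2))
E
python3 m.py top8; python3 f.py
```

```text
time: 13.67
tool_pos: [0.6017, -0.1647, 0.1948]
tool_rot: [-3.133, 0.01, 0.156]
contact_force: [-9.5, 16.7, 13.0]
opening: 0.0298
board [[62.1 52.7]] F x,y 18.0 6.8 yaw 8.93
time: 13.75
tool_pos: [0.6019, -0.1653, 0.1949]
tool_rot: [-3.129, 0.01, 0.156]
contact_force: [-10.5, 12.1, 11.0]
opening: 0.03
board [[61.5 52.6]] F x,y 13.6 8.5 yaw 8.96
t 13.75 need mm [-6.019e+02  1.653e+02  1.000e-01] deg [-0.6  -0.7  -0.04] F [-10.5  12.1  11. ] op 0.03
heel top, board mm [[ 1.2 -0. ]] stock end [[108.2  -2.2]]
top8 ('closed deg: inner', np.float64(-0.15), 'outer', np.float64(-1.0), 'n', 15)
board [[61.5 52.6]] F x,y 14.9 8.4 yaw 8.96
```

View pics/c8.png

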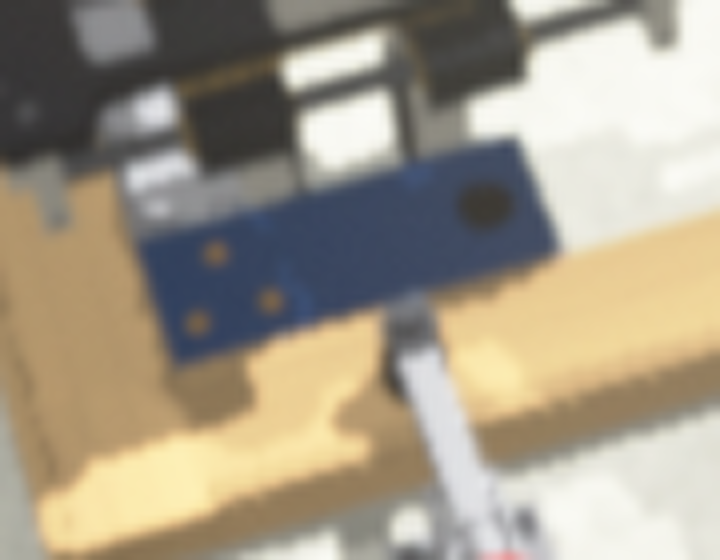

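```bash

python3 -m creep '[[[2.5,-2,0,-0.4,-0.7,0],[2.5,-2,0,-0.2,-0.4,0]]]'; python3 f.py
python3 - <<'E'
from h import *
for i in range(12): viewer.read_camera("top")
need(0,0,.195,8.92)
cv2.imwrite("pics/top9.png",viewer.read_camera("top"))
E
python3 m.py top9; python3 f.py
```

```text
time: 14.02
tool_pos: [0.6021, -0.1651, 0.1949]
tool_rot: [-3.13, 0.012, 0.158]
contact_force: [-13.5, 7.2, 12.5]
opening: 0.0298
board [[61.6 52.4]] F x,y 9.2 12.2 yaw 9.05
t 14.62 need mm [-6.021e+02  1.652e+02  1.000e-01] deg [-0.58 -0.76 -0.11] F [-16.6  10.   13.5] op 0.0299
top9 ('closed deg: inner', np.float64(-0.15), 'outer', np.float64(-1.0), 'n', 15)
board [[61.6 52.4]] F x,y 12.6 15.2 yaw 9.04
```

```bash
python3 -c "
from cell import robot
print(robot.hand_in())"; python3 f.py
```

```text
the job is handed in; nothing more can be done
None
the job is handed in; nothing more can be done
```

I moved the large blue square onto the board and pressed it into the corner, and handed the job in at about 14.6 s with the gripper still pressing. I gripped the stock, set the square down about 25 × 40 mm clear of the corner and released it. Then I pushed it home from inside the L with both fingertips, and the blade swung the loose bar out.

**Last checks:**
- **Fit:** From the scene image, the heel was about (1.2, 0) mm from the inside corner. The stock was flush with the clamped bar, its far end reading −2.2 mm.
- **Loose bar:** Its inner edge measured −0.15° from square, down from 4.0° closed at the start, and the reading did not change over the last four pictures.
- **Push:** After holding for 0.6 s, the steady push was about 12.6 N towards the loose bar and 15.2 N towards the clamped bar.

**Disagreements and limits:**
- **Outer edge:** The loose bar's outer edge read −1.0° instead of −0.15°. It had read about 0.8° lower than the inner edge from the start, so I took that as a measuring bias.
- **Bar forces:** I could only read the total force at the wrist, so how much each bar carries is inferred. Friction could take part of the push on the loose bar.
- **Tool tilt:** The tool was tilted about 1° while pressing.
- **Other objects:** The tape looked unmoved in the last pictures. I didn't re-measure the tape, jar or mallet, and the arm's path kept clear of them.

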